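# Release a trimmed price strip from the counter sheet trimmer

## Robot

A 6-joint arm with a two-finger parallel gripper is mounted at the origin on the work surface. World frame = base frame: x ahead of the robot, y to its left, z up, the work surface at z = 0. Lengths are in m, angles in rad, forces in N, time in s.
With the tool pointing down it reaches from about 0.25 to 0.725 m from the base axis. Payload 4 kg.
Tool frame: the origin (TCP) lies midway between the tips of the shut fingers; the grasp point (between the pads) lies 19 mm behind it; z points along the fingers, y is the line along which they close (so a half turn about z gives the same grasp; the last joint's range is limited). The gripper opens to 85 mm and grips with 20 to 120 N. Pads are 22 mm wide; open, the fingers measure 114 mm over their backs; the gripper's body (76 mm by 85 mm) begins 54 mm behind the grasp point. The pads swing forward as they close: fully open they stand 13 mm farther back than shut.
Start: joints at [-1.247, 0.241, 0.005, 1.335, 0, 1.571], TCP at [0.159, -0.474, 0.231] pointing down, gripper open.
Joint ranges: [-2.72, 2.72], [-1.05, 1.87], [-1.09, 1.28], [-1.99, 2.15], [-1.42, 1.44], [-3.14, 3.14]. Speed limits (rad/s): [2.79, 2.79, 3.14, 3.14, 3.14, 3.14].

## Interface

Orientations are given as a unit quaternion [x, y, z, w].
In Python, from workcell import bot gives the robot as it stands. The module is installed in compiled form; this text tells all that it offers.
- The arm moves only by the tool jog_arm, never from a script. Its argument "deltas" is a list of rows, each an object with "fingers": the opening, from 0 (shut) to 1 (fully open); "delta_pos": the shift along the tool's x, y, z normalised to -1 to 1, where 1 is 300 mm, a list of three; "yaw": the turn about the tool's z normalised to -1 to 1, where 1 is pi/4 rad. A call has 1 to 12 rows; each row is the pose to reach, as a shift and turn from the pose commanded when the call began, along the tool's axes at that moment; what a row does not reach only later rows make up. A row lasts 1/10 s, in which the tool goes at most 50 mm and 8.59 degrees, less where a joint would pass 70% of its speed; a pose out of reach is approached as far as the arm can. A call with a number of a shift or a turn outside -1 to 1 is refused whole. A call with a gripper value outside its range is refused whole. The fingers move at their own pace and stop on an object; the grip force is fixed at half the most. Time passes only in rows, so rows that repeat a pose let the fingers close. It gives the time, the measured TCP pose, the force, the opening and the grip force at its end, in the units of the state.
- bot.get_obs(): the state, without advancing time (a new reading comes with each control period).
- bot.camera(name): name is "scene" or "top" or "wrist"; returns a dict with "image" (384x512x3 uint8, red, green, blue), "range_z" (384x512 float32, m along the optical axis (not along the pixel's ray), 0 where there is no reading), "fx", "fy", "cx", "cy" (pixels), "rvec" (rotation vector, rad) and "tvec" (3), from world to camera coordinates, as OpenCV has them. Camera axes: x right, y down, z forward; pixel columns grow to the right and rows downward; lengths in m; the calibration is good to about 2 mm. A picture is of the moment at which its call begins.
- bot.job_done(): hands the job in; it is judged then, once.
The state is a dict: "clock": time; "joint_pos": joint angles; "joint_vel": joint speeds; "tau": joint torques, N m; "eef_pos": TCP position; "tool_rot": TCP orientation; "ft_force": force on the tool from outside, world axes, zero at the start; "ft_torque": the same for the moment, N m; "grip_width": finger opening in m; "grasp_force": force on a finger pad.
Only numpy, scipy, OpenCV 4.12 (cv2) and the standard library are available. Lean on these libraries where they do the work, as an engineer would, in place of code of your own. Each camera call takes 0.05 s, during which the arm holds its last target. There are 200 camera calls.

## Task

The shelf-edge price strip clamped in the sheet trimmer has been cut: turn the latch handle over its cam until it drops into its open notch, then raise the clamp bar to about 45 degrees. Slide the strip out from beneath it to the left, flat along the bed without lifting it, until all of it lies on the bed's open side a finger's width or more clear of the bar. Leave the handle parked, the bar up, and the other things on the counter and on the trimmer where they are.

Things in the scene. Friction and masses are not known exactly. Their poses are not given: they have to be found in the camera images.
- trimmer: Sheet trimmer on the counter: grey bed 300 (x) x 450 (y) mm, its top 30 mm up. Origin on the counter (z 0) below the bed; +x away from the worker's side (hinge far, grip near), +y to the worker's left. Bed spans x -150 to 150, y -210 to 240. Left of the bar it is bare but for the strip, a pen along the near edge and an 8 mm high rule along the far edge (x 133 to 145).
- bar_hinge (a point): Centre of the clamp bar's hinge axis (along the trimmer's y) at trimmer x 135, y -100, z 47 mm. The aluminium bar runs along x, 40 mm wide (y -120 to -80), from here to x -130, where a grip carries on to x -173. When down its underside is at z 36, its rail's top at z 60; a black cutter head sits on it at x 54 to 116, up to z 95.
- latch_pivot (a point): On the upright pivot axis of the latch handle, at trimmer x -95, y -165, z 62 mm, above the steel cam collar (radius 26 mm) on the bed to the right of the bar.
- latch (a joint): Turn of the latch handle, rad. 0: closed, arm along the trimmer's +y across the bar, sprung down on it; 1.72 to 1.8 (stop): home in the open notch, arm about along +x beside the bar. Opens clockwise from above. Starts 0 to 0.2. From 0.25 to 1.1 it rises 7.5 mm, level to 1.3, by 1.7 it drops 14 mm. Takes 1 to 6 N at the knob. Let go past 1.5 it drops home by itself; before that it may stay.
- handle_knob (a point): Centre of the upright black cylindrical knob at the end of the latch handle: 22 mm in diameter, 36 mm tall, 115 mm from the pivot axis, centre 91 mm above the counter when closed (98 at the crest, 84 in the notch). A flat steel arm, 18 mm wide and 9 mm thick, lies below it. The knob is fixed to the arm and turns within a light grip. Nothing stands within 30 mm beside it.
- bar (a joint): Angle of the clamp bar, rad: 0 down on the strip, grows as the near end is lifted, 1.3 at its stop. A stiff hinge: it stays where it is left; lifting takes about 6 N at the grip.
- bar_grip (a point): Centre of the black plastic grip at the near end of the clamp bar: 46 (along the bar) x 32 (wide) x 30 mm high, underside 40 mm above the counter when down; it sticks out 23 mm beyond the bed's near edge. 285 mm from the hinge axis and 8 mm above its level when down; it turns with the bar.
- strip_center (a point): Centre of the clamped price strip: rigid white plastic, 60 mm wide (its x), 240 mm long (its y), 6 mm thick, about 60 g, flat on the bed crosswise under the clamp bar. Its centre is 33 mm above the counter and 80 to 100 mm left of the bar's centre line; its y axis points to the trimmer's left.
- strip_cut_end (a point): Middle of the strip's freshly cut right-hand end face (120 mm from its centre), just to the right of the bar at the start.
- offcut: Bystander: white offcut 60 x 26 x 6 mm lying on the bed to the right of the bar, near the far side. Origin: centre of its underside.
- marker: Bystander: marker pen 133 mm long, 15 mm thick, lying on the bed along its near edge, left part. Origin: underside, middle.
- stack: Bystander: stack of five finished strips, 60 x 240 x 30 mm, on the counter to the left of the trimmer. Origin: centre of its underside.
- tape_dispenser: Bystander: black desk tape dispenser, 135 x 56 x 84 mm, on the counter to the right. Origin: centre of its underside.
- drink_a: Bystander: plastic drink bottle, 56 mm across, 158 mm tall, on the counter to the right. Origin: centre of its underside.
- drink_b: Bystander: a second such bottle. Origin: centre of its underside.
- bun_tray: Bystander: white tray of six buns under film, 126 x 186 x 45 mm, on the counter to the left. Origin: centre of its underside.
Things that resemble listed ones, but are neither listed nor needed, are in the scene too. Of the things shaped like the part that bears strip_center, the white one is meant.

How it is judged:
On the way, in this order (a step that is already met when the one before it is completed fails the run):
1. the latch handle has gone over its cam and sits home in the open notch (value of joint latch above 1.62 rad and z of handle_knob in the frame of trimmer below 0.087 m), for 0.3 s.
2. the clamp bar is raised (value of joint bar above 0.6 rad), for 0.3 s.
3. the strip is out from under the bar (y of strip_cut_end in the frame of trimmer above -0.068 m), for 0.2 s.
At the end, for the whole second after the job is handed in: Latch dropped home in its open notch (above 1.62 rad, knob centre below 87 mm), bar raised (above 0.6 rad), strip released, still and flat on the bed, cut end 12 mm or more left of the bar (trimmer y above -68 mm), centre over the bed (y below 170, x within 130 mm), tilt below 0.05 rad (all of step 1 and value of joint bar above 0.6 rad and y of strip_cut_end in the frame of trimmer above -0.068 m and y of strip_center in the frame of trimmer below 0.17 m and x of strip_center in the frame of trimmer between -0.13 and 0.13 m and z of strip_center in the frame of trimmer between 0.029 and 0.038 m and angle between strip_center's own z axis and vertical below 0.05 rad and linear speed of strip below 0.02 m/s and contact force between the fingers and strip below 0.2 N); the robot touches nothing.
It fails at once if the strip is lifted off the bed (by more than 20 mm) or tipped (z of strip_center in the frame of trimmer above 0.053 m or angle between strip_center's own z axis and vertical above 0.2 rad).
It fails at once if a bystander is moved by more than 30 mm (distance of any of offcut, marker, stack, tape_dispenser, drink_a, drink_b, bun_tray from where it was at the start of the episode above 0.03 m).
It also fails if it takes over 72 s, if anything falls off the work surface, if the arm or the gripper's body presses on something with over 40 N, if the wrist force passes 120 N, or if a joint passes its speed limit or range.

## Working session

There is one attempt and no reset: what is moved stays moved. The work goes in short steps, Python scripts to look and compute and a tool call to move; the robot and the scene stay as the last step left them, time stands still between calls to the robot, and variables do not carry over. Pictures are saved under pics/ and viewed, at most 10 in all, crops included, and the job is handed in when it is done.

Besides the shell and the picture viewer there is one more tool, called after ">>>" by a JSON object that holds its "name" and its "arguments". jog_arm: Moves the arm, as the interface text tells. Scaled input: -1 to 1 covers 300 mm each way for a shift and pi/4 rad each way for a turn. Its arguments: {"type":"object","properties":{"deltas":{"type":"array","items":{"type":"object","properties":{"fingers":{"type":"number"},"delta_pos":{"type":"array","items":{"type":"number"}},"yaw":{"type":"number"}}}}},"required":["deltas"]}

```bash
mkdir -p pics; cat > h.py <<'E'
import numpy as np, cv2
from workcell import bot
def snap(name,fn):
    c=bot.camera(name); cv2.imwrite(f'pics/{fn}.png',c['image'][:,:,::-1])
    np.savez(f'pics/{fn}.npz',**c); return c
def pt(c,u,v,z=None):
    R=cv2.Rodrigues(np.array(c['rvec'],float))[0]; t=np.array(c['tvec'],float).ravel()
    ray=np.array([(u-c['cx'])/c['fx'],(v-c['cy'])/c['fy'],1.])
    o=-R.T@t; d=R.T@ray
    if z is None:
        s=np.median(c['range_z'][int(v)-1:int(v)+2,int(u)-1:int(u)+2])
    else: s=(z-o[2])/d[2]
    return o+s*d
E
python3 - <<'E'
from h import *
a=snap('top','top0'); b=snap('scene','sc0')
cv2.imwrite('pics/both0.png',cv2.resize(a['image'][:,:,::-1],(800,600)))
print(bot.get_obs()['eef_pos'],bot.get_obs()['tool_rot'],a['fx'],a['rvec'],a['tvec'])
E
```

```text
[ 0.15889619 -0.47348414  0.23049675] [ 9.86924291e-01  1.61181727e-01 -1.56332977e-04 -9.33346518e-04] 426.63813656157953 [ 2.12557627 -2.15093094  0.17905546] [0.01207347 0.51382183 1.15868371]
```

View pics/both0.png

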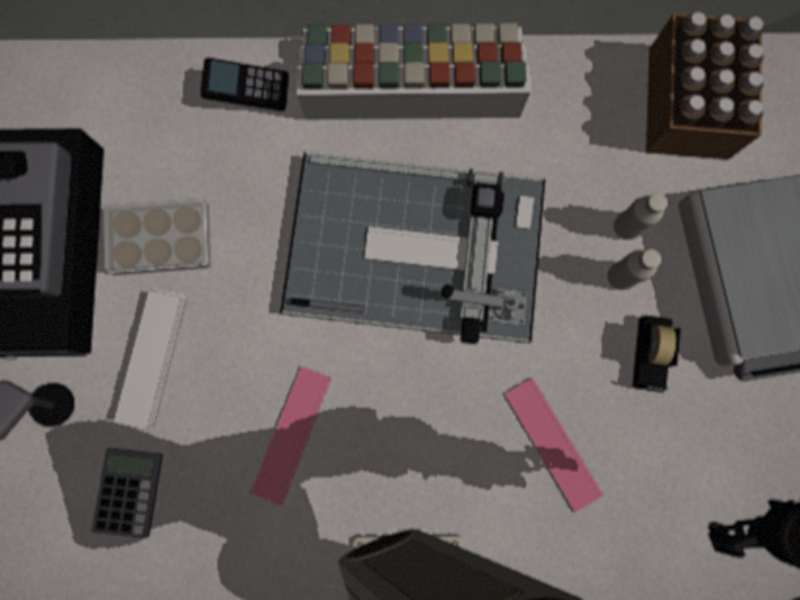

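View pics/sc0.png

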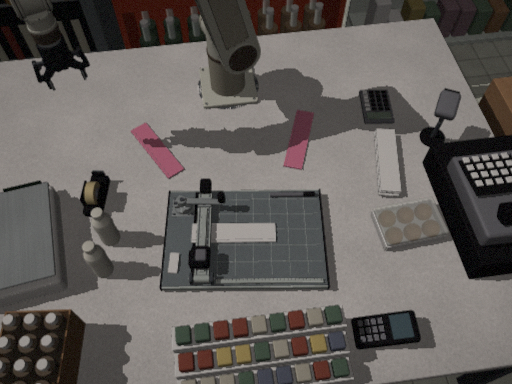

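The top view shows the trimmer with its bed corners at about (305,157), (545,180), (531,341) and (281,313) in 800-px scale. The strip candidates are the white one on the bed at (412,248) and two pink ones at (290,435) and (553,443). The white stack is at (150,357). The white strip under the bar is the one meant. An enlarged crop will confirm it.

```bash
python3 - <<'E'
from h import *
i=cv2.imread('pics/top0.png')[90:230,170:360]
cv2.imwrite('pics/crop0.png',cv2.resize(i,(760,560),interpolation=cv2.INTER_CUBIC))
E
```

```text
(no output)
```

View pics/crop0.png

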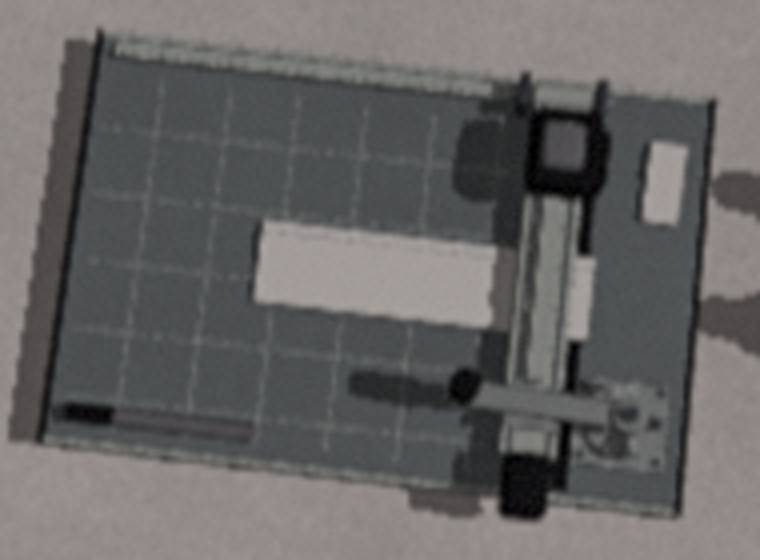

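The crop confirms the white strip: its left end runs (262,221)–(254,302) and its cut end (593,257)–(587,338). The knob is at (465,383), the grip at (523,487) and the latch pivot near (622,412).

```bash
cat >> h.py <<'E'
def W(T,x,y,z=0): # trimmer mm -> world
    c,s=np.cos(T[2]),np.sin(T[2]); return np.array([T[0]+c*x/1e3-s*y/1e3,T[1]+s*x/1e3+c*y/1e3,z/1e3])
def inv(T,p):
    c,s=np.cos(T[2]),np.sin(T[2]); d=np.array(p[:2])-T[:2]; return np.array([c*d[0]+s*d[1],-s*d[0]+c*d[1]])*1e3
E
python3 - <<'E'
from h import *
from scipy.optimize import least_squares
c=np.load('pics/top0.npz')
P=lambda u,v,z:pt(c,170+u/4,90+v/4,z)
w=[P(100,33,.03),P(715,100,.03),P(678,517,.03),P(40,440,.03)]
l=[(150,240),(150,-210),(-150,-210),(-150,240)]
r=least_squares(lambda T:np.ravel([(W(T,*a)-b)[:2] for a,b in zip(l,w)]),[.5,0,0])
T=r.x; np.save('T.npy',T); print('T',T,'res mm',np.round(r.fun*1e3,1), 'bed z',pt(c,170+40,90+50)[2],pt(c,170+80,90+105)[2])
for n,p in dict(knob=P(465,383,.109),s1=P(262,221,.036),s2=P(254,302,.036),e1=P(593,257,.036),e2=P(587,338,.036),grip=P(523,487,.07)).items(): print(n,p.round(4),inv(T,p).round(1))
k=inv(T,P(465,383,.109)); print('latch ang',np.arctan2(k[0]+95,k[1]+165))
print('marker',inv(T,P(60,411,.04)),inv(T,P(252,431,.04)))
for n,q in dict(pivot=(-95,-165,62),knob0=(-95,-50,91),grip=(-150,-100,55)).items(): print(n,W(T,*q),np.hypot(*W(T,*q)[:2]))
from scipy.spatial.transform import Rotation as R
o=bot.get_obs();print(R.from_quat(o['tool_rot']).as_matrix().round(3))
E
```

```text
T [ 0.61019751 -0.03659988 -0.12905245] res mm [-2.5 -1.7 -3.9  2.8  4.2  0.9  2.2 -2.1] bed z 0.029296314150211167 0.02825502112391809
knob [ 0.5138 -0.0729  0.109 ] [-90.9 -48.4]
s1 [0.6465 0.0648 0.036 ] [ 23.  105.3]
s2 [0.587  0.0708 0.036 ] [-36.9 103.5]
e1 [ 0.6172 -0.1725  0.036 ] [  24.5 -133.8]
e2 [ 0.5581 -0.1661  0.036 ] [ -35.  -135.1]
grip [ 0.4482 -0.1137  0.07  ] [-150.7  -97.3]
latch ang 0.035266938415733126
marker [-131.59186914  228.88583815] [-129.87905389   92.95599675]
pivot [ 0.4947529  -0.18800181  0.062     ] 0.529268471147349
knob0 [ 0.50955277 -0.07395812  0.091     ] 0.5148920586732932
grip [ 0.44857541 -0.11646413  0.055     ] 0.46344772476687474
[[ 0.948  0.318 -0.001]
 [ 0.318 -0.948  0.002]
 [-0.    -0.002 -1.   ]]
```

```bash
cat >> h.py <<'E'
from scipy.spatial.transform import Rotation
def plan(tg,cur=None):
    """tg: list of (world xyz, tool-y azimuth deg or None) -> normalised rows; prints"""
    o=bot.get_obs(); M=Rotation.from_quat(o['tool_rot']).as_matrix(); p=np.array(o['eef_pos'])
    az=np.degrees(np.arctan2(M[1,1],M[0,1])); print('clock',o['clock'],'pos',p.round(4),'az',az.round(1))
    for q,a in tg:
        d=M.T@(np.array(q)-p)/.3; y=0 if a is None else (az-a)/45
        print(np.round(d,3).tolist(),round(y,3))
E
python3 - <<'E'
from h import *
plan([((.34,-.27,.23),-26.5),((.512,-.0735,.15),-26.5)])
E
```

```text
clock 0.1 pos [ 0.1589 -0.4735  0.2305] az -71.4
[0.788, -0.451, 0.003] -0.999
[1.54, -0.889, 0.27] -0.999
```

>>> {"name": "jog_arm", "arguments": {"deltas": [{"delta_pos": [0.15, -0.09, 0], "yaw": -0.18, "fingers": 0.5}, {"delta_pos": [0.3, -0.17, 0], "yaw": -0.36, "fingers": 0.5}, {"delta_pos": [0.44, -0.25, 0], "yaw": -0.54, "fingers": 0.5}, {"delta_pos": [0.58, -0.33, 0], "yaw": -0.72, "fingers": 0.5}, {"delta_pos": [0.72, -0.41, 0], "yaw": -0.9, "fingers": 0.5}, {"delta_pos": [0.86, -0.49, 0], "yaw": -1, "fingers": 0.5}, {"delta_pos": [0.99, -0.57, 0], "yaw": -1, "fingers": 0.5}, {"delta_pos": [0.99, -0.57, 0], "yaw": -1, "fingers": 0.5}]}}

```text
clock: 0.9
eef_pos: [0.3889, -0.2134, 0.2309]
tool_rot: [0.848, 0.53, 0.001, -0.001]
ft_force: [-0.6, -0.6, 0.5]
grip_width: 0.0428
grasp_force: 0.0
```

```bash
python3 - <<'E'
from h import *
plan([((.512,-.0735,.18),None)])
E
```

```text
clock 0.9 pos [ 0.3889 -0.2134  0.2309] az -26.0
[0.598, 0.165, 0.171] 0
```

>>> {"name": "jog_arm", "arguments": {"deltas": [{"delta_pos": [0.15, 0.04, 0.04], "yaw": 0, "fingers": 0.5}, {"delta_pos": [0.3, 0.08, 0.08], "yaw": 0, "fingers": 0.5}, {"delta_pos": [0.45, 0.12, 0.12], "yaw": 0, "fingers": 0.5}, {"delta_pos": [0.6, 0.165, 0.17], "yaw": 0, "fingers": 0.5}, {"delta_pos": [0.6, 0.165, 0.17], "yaw": 0, "fingers": 0.5}, {"delta_pos": [0.6, 0.165, 0.17], "yaw": 0, "fingers": 0.5}]}}

```text
clock: 1.5
eef_pos: [0.5101, -0.078, 0.1791]
tool_rot: [0.85, 0.527, -0.001, -0.001]
ft_force: [-0.3, -0.6, -0.7]
grip_width: 0.0426
grasp_force: 0.0
```

```bash
python3 - <<'E'
from h import *
c=snap('wrist','w1'); t=snap('top','top1')
o=bot.get_obs(); print(o['eef_pos'])
# knob via depth: top-cam pixels at height ~.109 near expected; use wrist depth cloud
v,u=np.mgrid[0:384,0:512]; z=c['range_z']
R=cv2.Rodrigues(np.array(c['rvec'],float))[0]; tt=np.array(c['tvec']).ravel()
X=np.stack([(u-c['cx'])/c['fx']*z,(v-c['cy'])/c['fy']*z,z],-1)[z>0]
P=(X-tt)@R
m=(abs(P[:,2]-.109)<.006)&(np.hypot(P[:,0]-.512,P[:,1]+.0735)<.04)
q=P[m]; print(len(q), q.min(0),q.max(0),np.median(q,0)) if len(q) else print('none')
E
```

```text
[ 0.50992774 -0.07935108  0.1803164 ]
658 [ 0.50685538 -0.08224523  0.10308212] [ 0.52814739 -0.06144803  0.10947966] [ 0.51779601 -0.07139539  0.10737245]
```

View pics/w1.png

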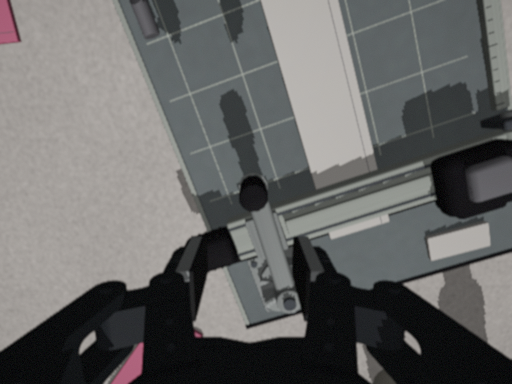

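The wrist view shows the knob at (253,193) and the pivot screw at (288,300), with the arm lying across the bar.

```bash
python3 - <<'E'
from h import *
c=np.load('pics/w1.npz'); T=np.load('T.npy')
pv=pt(c,288,300); print('pivot',pv,inv(T,pv))
k=np.array([.5175,-.0718]); d=k-pv[:2]; print('r',np.hypot(*d),'theta',np.pi/2+T[2]-np.arctan2(d[1],d[0]))
o=pt(c,458,242); print('offcut',inv(T,o))
e=pt(c,388,219,.036); print('cutend far',inv(T,e))
plan([((.5175,-.0718,.18),None),((.5175,-.0718,.086),None)])
E
```

```text
pivot [ 0.49951304 -0.18099284  0.07742523] [ -91.18145924 -157.43670958]
r 0.11066438616849587 theta 0.034207926732207516
offcut [  86.56964793 -177.99139631]
cutend far [  24.75290753 -130.37783482]
clock 1.6 pos [ 0.5099 -0.0794  0.1803] az -26.5
[0.034, 0.011, 0.001] 0
[0.034, 0.012, 0.314] 0
```

>>> {"name": "jog_arm", "arguments": {"deltas": [{"delta_pos": [0.034, 0.011, 0], "yaw": 0, "fingers": 0.5}, {"delta_pos": [0.034, 0.011, 0.1], "yaw": 0, "fingers": 0.5}, {"delta_pos": [0.034, 0.011, 0.2], "yaw": 0, "fingers": 0.5}, {"delta_pos": [0.034, 0.011, 0.28], "yaw": 0, "fingers": 0.5}, {"delta_pos": [0.034, 0.011, 0.31], "yaw": 0, "fingers": 0.5}, {"delta_pos": [0.034, 0.011, 0.31], "yaw": 0, "fingers": 0.5}]}}

```text
clock: 2.2
eef_pos: [0.5174, -0.0711, 0.0867]
tool_rot: [0.85, 0.526, -0.001, -0.001]
ft_force: [-0.6, 0.9, 0.5]
grip_width: 0.0429
grasp_force: 0.0
```

```bash
python3 - <<'E'
from h import *
T=np.load('T.npy'); T[:2]+=[.0037,.003]; np.save('T.npy',T)
def arc(th): return W(T,-95+115*np.sin(th),-165+115*np.cos(th),86)
plan([(arc(th),-26.5-70*min(th,1.8)/1.8) for th in np.arange(.1,2.0,.1)])
E
```

```text
clock 2.2 pos [ 0.5174 -0.0711  0.0867] az -26.5
[0.005, 0.024, 0.002] 0.086
[0.012, 0.062, 0.002] 0.172
[0.015, 0.1, 0.002] 0.259
[0.015, 0.138, 0.002] 0.345
[0.01, 0.177, 0.002] 0.432
[0.002, 0.214, 0.002] 0.518
[-0.01, 0.25, 0.002] 0.604
[-0.026, 0.285, 0.002] 0.691
[-0.044, 0.319, 0.002] 0.777
[-0.067, 0.35, 0.002] 0.864
[-0.092, 0.379, 0.002] 0.95
[-0.12, 0.405, 0.001] 1.037
[-0.15, 0.429, 0.001] 1.123
[-0.183, 0.449, 0.001] 1.209
[-0.217, 0.466, 0.001] 1.296
[-0.253, 0.479, 0.001] 1.382
[-0.29, 0.488, 0.001] 1.469
[-0.328, 0.494, 0.001] 1.555
[-0.366, 0.496, 0.001] 1.555
```

>>> {"name": "jog_arm", "arguments": {"deltas": [{"delta_pos": [0.005, 0.02, 0], "yaw": 0.09, "fingers": 0.35}, {"delta_pos": [0.012, 0.062, 0], "yaw": 0.17, "fingers": 0.35}, {"delta_pos": [0.015, 0.1, 0], "yaw": 0.26, "fingers": 0.35}, {"delta_pos": [0.015, 0.138, 0], "yaw": 0.345, "fingers": 0.35}, {"delta_pos": [0.01, 0.177, 0], "yaw": 0.43, "fingers": 0.35}, {"delta_pos": [0.002, 0.214, 0], "yaw": 0.52, "fingers": 0.35}, {"delta_pos": [-0.01, 0.25, 0], "yaw": 0.6, "fingers": 0.35}, {"delta_pos": [-0.026, 0.285, 0], "yaw": 0.69, "fingers": 0.35}, {"delta_pos": [-0.044, 0.319, 0], "yaw": 0.78, "fingers": 0.35}, {"delta_pos": [-0.067, 0.35, 0], "yaw": 0.86, "fingers": 0.35}, {"delta_pos": [-0.067, 0.35, 0], "yaw": 0.86, "fingers": 0.35}]}}

```text
clock: 3.3
eef_pos: [0.6053, -0.1366, 0.0896]
tool_rot: [0.977, 0.215, 0.002, 0.001]
ft_force: [-1.1, -0.0, 0.3]
grip_width: 0.03
grasp_force: 0.0
```

```bash
python3 - <<'E'
from h import *
T=np.load('T.npy')
c=snap('top','top2'); 
i=c['image'][90:230,170:360,::-1]
cv2.imwrite('pics/crop2.png',cv2.resize(i,(760,560),interpolation=cv2.INTER_CUBIC))
def arc(th): return W(T,-95+115*np.sin(th),-165+115*np.cos(th),86)
plan([(arc(th),-26.5-70*min(th,1.8)/1.8) for th in np.arange(1.1,2.0,.1)])
E
```

```text
clock 3.35 pos [ 0.6045 -0.1363  0.0891] az -65.1
[-0.007, 0.034, 0.011] 0.092
[-0.013, 0.072, 0.011] 0.178
[-0.022, 0.109, 0.011] 0.265
[-0.035, 0.145, 0.011] 0.351
[-0.051, 0.18, 0.011] 0.438
[-0.071, 0.213, 0.011] 0.524
[-0.094, 0.243, 0.011] 0.61
[-0.12, 0.272, 0.011] 0.697
[-0.148, 0.297, 0.011] 0.697
```

View pics/crop2.png

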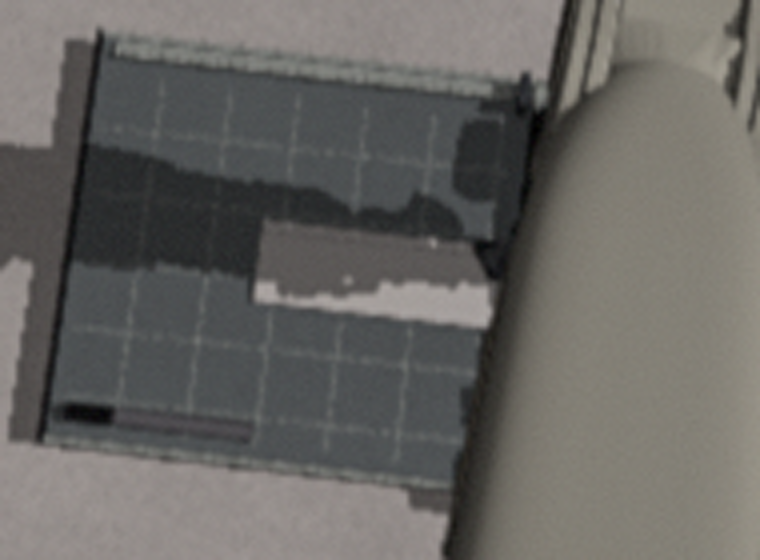

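The arm hides the latch from the top camera, but the tool tracked the arc, so I'll continue.

>>> {"name": "jog_arm", "arguments": {"deltas": [{"delta_pos": [-0.007, 0.034, 0], "yaw": 0.09, "fingers": 0.35}, {"delta_pos": [-0.013, 0.072, 0], "yaw": 0.18, "fingers": 0.35}, {"delta_pos": [-0.022, 0.109, 0.005], "yaw": 0.265, "fingers": 0.35}, {"delta_pos": [-0.035, 0.145, 0.01], "yaw": 0.35, "fingers": 0.35}, {"delta_pos": [-0.051, 0.18, 0.015], "yaw": 0.44, "fingers": 0.35}, {"delta_pos": [-0.071, 0.213, 0.015], "yaw": 0.52, "fingers": 0.35}, {"delta_pos": [-0.094, 0.243, 0.015], "yaw": 0.61, "fingers": 0.35}, {"delta_pos": [-0.115, 0.265, 0.015], "yaw": 0.69, "fingers": 0.35}, {"delta_pos": [-0.115, 0.265, 0.015], "yaw": 0.69, "fingers": 0.35}, {"delta_pos": [-0.115, 0.265, 0.015], "yaw": 0.69, "fingers": 0.5}]}}

```text
clock: 4.35
eef_pos: [0.6054, -0.222, 0.0834]
tool_rot: [0.999, -0.053, 0.0, 0.0]
ft_force: [0.1, 0.4, -0.3]
grip_width: 0.0422
grasp_force: 0.0
```

>>> {"name": "jog_arm", "arguments": {"deltas": [{"delta_pos": [0, 0, 0], "yaw": 0, "fingers": 0.55}, {"delta_pos": [0, 0, 0], "yaw": 0, "fingers": 0.55}, {"delta_pos": [0, 0, -0.15], "yaw": 0, "fingers": 0.55}, {"delta_pos": [0, 0, -0.3], "yaw": 0, "fingers": 0.55}, {"delta_pos": [-0.15, 0, -0.35], "yaw": 0, "fingers": 0.55}, {"delta_pos": [-0.3, 0, -0.35], "yaw": 0, "fingers": 0.55}, {"delta_pos": [-0.45, 0, -0.35], "yaw": 0, "fingers": 0.55}, {"delta_pos": [-0.45, 0, -0.35], "yaw": 0, "fingers": 0.55}]}}

```text
clock: 5.15
eef_pos: [0.4633, -0.2049, 0.1863]
tool_rot: [0.999, -0.054, -0.005, -0.001]
ft_force: [0.7, -0.4, 0.2]
grip_width: 0.0471
grasp_force: 0.0
```

```bash
python3 - <<'E'
from h import *
T=np.load('T.npy')
c=snap('wrist','w3')
s=bot.camera('scene'); cv2.imwrite('pics/sc3.png',cv2.resize(s['image'][180:300,150:340,::-1],(760,480),interpolation=cv2.INTER_CUBIC))
cv2.imwrite('pics/c3.png',np.vstack([cv2.resize(c['image'][:,:,::-1],(400,300)),cv2.resize(cv2.imread('pics/sc3.png'),(400,253))]))
v,u=np.mgrid[0:384,0:512]; z=c['range_z']
R=cv2.Rodrigues(np.array(c['rvec'],float))[0]; tt=np.array(c['tvec']).ravel()
P=(np.stack([(u-c['cx'])/c['fx']*z,(v-c['cy'])/c['fy']*z,z],-1)[z>0]-tt)@R
e=W(T,20,-165)
q=P[(P[:,2]>.092)&(P[:,2]<.125)&(np.hypot(P[:,0]-e[0],P[:,1]-e[1])<.045)]
print(len(q)); 
if len(q): k=np.median(q,0); l=inv(T,k); print(k,l,'theta',np.arctan2(l[0]+95,l[1]+165))
plan([(W(T,-150,-100,180),-7.4+90-180),(W(T,-150,-100,42),-97.4)])
E
```

```text
181
[ 0.59972127 -0.21927335  0.09864425] [   9.8368079  -185.95386141] theta 1.768068063176559
clock 5.25 pos [ 0.4704 -0.207   0.1883] az -96.2
[-0.094, -0.304, 0.028] 0.027
[-0.094, -0.304, 0.488] 0.027
```

View pics/c3.png

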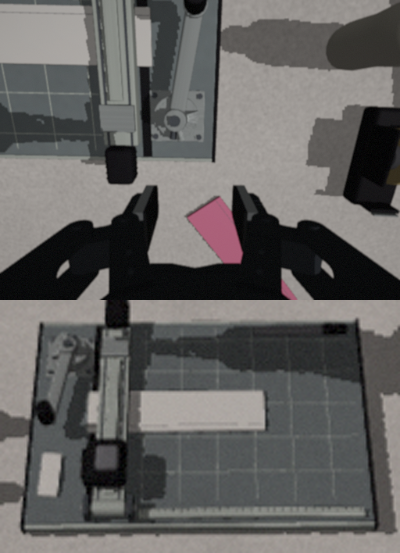

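The latch is home: θ is about 1.77 and the knob top about 99–102 mm. The grip shows in the wrist picture at (120,165), which is (154,211) at full size.

```bash
python3 - <<'E'
from h import *
T=np.load('T.npy'); c=np.load('pics/w3.npz')
for q in [(154,211),(138,212),(172,212),(154,232)]: p=pt(c,*q); print(p.round(4),inv(T,p).round(1))
plan([(W(T,-150,-100,42),-97.4)])
def gp(f):
    return W(T,135-285*np.cos(f)+8*np.sin(f)-0,-100,47+285*np.sin(f)+8*np.cos(f)-19)
E
```

```text
[ 0.4559 -0.1184  0.0695] [-145.8 -104.4]
[ 0.4564 -0.1039  0.0692] [-147.1  -90. ]
[ 0.4497 -0.1307  0.0583] [-150.3 -117.4]
[ 0.436  -0.1143  0.0692] [-166.1 -102.9]
clock 5.25 pos [ 0.4704 -0.207   0.1883] az -96.2
[-0.094, -0.304, 0.488] 0.027
```

>>> {"name": "jog_arm", "arguments": {"deltas": [{"delta_pos": [-0.05, -0.15, 0], "yaw": 0.027, "fingers": 0.65}, {"delta_pos": [-0.094, -0.294, 0.05], "yaw": 0.027, "fingers": 0.65}, {"delta_pos": [-0.094, -0.294, 0.1], "yaw": 0.027, "fingers": 0.65}, {"delta_pos": [-0.094, -0.294, 0.22], "yaw": 0.027, "fingers": 0.65}, {"delta_pos": [-0.094, -0.294, 0.34], "yaw": 0.027, "fingers": 0.65}, {"delta_pos": [-0.094, -0.294, 0.44], "yaw": 0.027, "fingers": 0.65}, {"delta_pos": [-0.094, -0.294, 0.485], "yaw": 0.027, "fingers": 0.65}, {"delta_pos": [-0.094, -0.294, 0.485], "yaw": 0.027, "fingers": 0.65}, {"delta_pos": [-0.094, -0.294, 0.485], "yaw": 0.027, "fingers": 0.3}, {"delta_pos": [-0.094, -0.294, 0.485], "yaw": 0.027, "fingers": 0.3}, {"delta_pos": [-0.094, -0.294, 0.485], "yaw": 0.027, "fingers": 0.3}, {"delta_pos": [-0.094, -0.294, 0.485], "yaw": 0.027, "fingers": 0.3}]}}

```text
clock: 6.45
eef_pos: [0.4549, -0.1152, 0.0437]
tool_rot: [0.998, -0.064, 0.002, -0.002]
ft_force: [1.1, 5.2, -2.3]
grip_width: 0.0312
grasp_force: 60.2
```

```bash
python3 - <<'E'
from h import *
T=np.load('T.npy'); o=bot.get_obs(); p=np.array(o['eef_pos']); print(inv(T,p),o['ft_force'],o['grasp_force'])
# grip centre path relative to start, local dx,dz
L=[]
for f in np.arange(.1,.9,.1):
    g=lambda f:np.array([-285*np.cos(f)+8*np.sin(f),285*np.sin(f)+8*np.cos(f)])
    d=g(f)-g(0); L.append((p+W([0,0,T[2]],d[0],0,d[1]),None))
plan(L)
E
```

```text
[-147.1872261  -101.38762516] [ 1.12825839  5.1533205  -2.25825258] 60.19247353076935
clock 6.45 pos [ 0.4549 -0.1152  0.0437] az -97.3
[0.008, -0.0, -0.095] 0
[0.025, -0.001, -0.188] 0
[0.051, -0.001, -0.279] 0
[0.087, -0.001, -0.368] 0
[0.131, -0.002, -0.452] 0
[0.183, -0.002, -0.531] 0
[0.243, -0.002, -0.605] 0
[0.31, -0.002, -0.672] 0
```

>>> {"name": "jog_arm", "arguments": {"deltas": [{"delta_pos": [0.003, 0, -0.048], "yaw": 0, "fingers": 0.3}, {"delta_pos": [0.008, 0, -0.095], "yaw": 0, "fingers": 0.3}, {"delta_pos": [0.015, 0, -0.142], "yaw": 0, "fingers": 0.3}, {"delta_pos": [0.025, 0, -0.188], "yaw": 0, "fingers": 0.3}, {"delta_pos": [0.037, 0, -0.234], "yaw": 0, "fingers": 0.3}, {"delta_pos": [0.051, 0, -0.279], "yaw": 0, "fingers": 0.3}, {"delta_pos": [0.068, 0, -0.324], "yaw": 0, "fingers": 0.3}, {"delta_pos": [0.087, 0, -0.368], "yaw": 0, "fingers": 0.3}]}}

```text
clock: 7.25
eef_pos: [0.4824, -0.1187, 0.1538]
tool_rot: [0.998, -0.064, 0.003, -0.002]
ft_force: [13.1, 4.2, -13.9]
grip_width: 0.0309
grasp_force: 60.5
```

>>> {"name": "jog_arm", "arguments": {"deltas": [{"delta_pos": [0.021, 0, -0.043], "yaw": 0, "fingers": 0.3}, {"delta_pos": [0.044, 0, -0.084], "yaw": 0, "fingers": 0.3}, {"delta_pos": [0.069, 0, -0.124], "yaw": 0, "fingers": 0.3}, {"delta_pos": [0.096, 0, -0.163], "yaw": 0, "fingers": 0.3}, {"delta_pos": [0.125, 0, -0.2], "yaw": 0, "fingers": 0.3}, {"delta_pos": [0.156, 0, -0.237], "yaw": 0, "fingers": 0.3}, {"delta_pos": [0.189, 0, -0.271], "yaw": 0, "fingers": 0.3}, {"delta_pos": [0.223, 0, -0.304], "yaw": 0, "fingers": 0.3}, {"delta_pos": [0.223, 0, -0.304], "yaw": 0, "fingers": 0.3}, {"delta_pos": [0.223, 0, -0.304], "yaw": 0, "fingers": 0.3}]}}

```text
clock: 8.25
eef_pos: [0.5476, -0.127, 0.2431]
tool_rot: [0.998, -0.064, 0.001, -0.002]
ft_force: [10.6, 4.1, -11.7]
grip_width: 0.0311
grasp_force: 63.1
```

>>> {"name": "jog_arm", "arguments": {"deltas": [{"delta_pos": [0, 0, 0], "yaw": 0, "fingers": 0.65}, {"delta_pos": [0, 0, 0], "yaw": 0, "fingers": 0.65}, {"delta_pos": [0, 0, -0.1], "yaw": 0, "fingers": 0.65}, {"delta_pos": [0, 0, -0.25], "yaw": 0, "fingers": 0.65}, {"delta_pos": [0, -0.1, -0.25], "yaw": 0, "fingers": 0.65}, {"delta_pos": [0, -0.25, -0.25], "yaw": 0, "fingers": 0.65}, {"delta_pos": [0, -0.4, -0.25], "yaw": 0, "fingers": 1}, {"delta_pos": [0, -0.55, -0.25], "yaw": 0, "fingers": 1}, {"delta_pos": [0, -0.55, -0.25], "yaw": 0, "fingers": 1}]}}

```text
clock: 9.15
eef_pos: [0.5624, -0.0232, 0.3199]
tool_rot: [0.999, -0.03, 0.001, -0.017]
ft_force: [-0.3, -0.5, -0.0]
grip_width: 0.0854
grasp_force: 0.0
```

```bash
python3 - <<'E'
from h import *
T=np.load('T.npy'); c=snap('wrist','w4'); s=snap('scene','sc4')
cv2.imwrite('pics/c4.png',np.vstack([cv2.resize(c['image'][:,:,::-1],(400,300)),cv2.resize(s['image'][170:300,150:340,::-1],(400,274))]))
plan([(W(T,-6,60,100),-7.4)])
E
```

```text
clock 9.25 pos [ 0.5623 -0.0237  0.3193] az -93.4
[0.168, -0.153, 0.737] -1.912
```

View pics/c4.png

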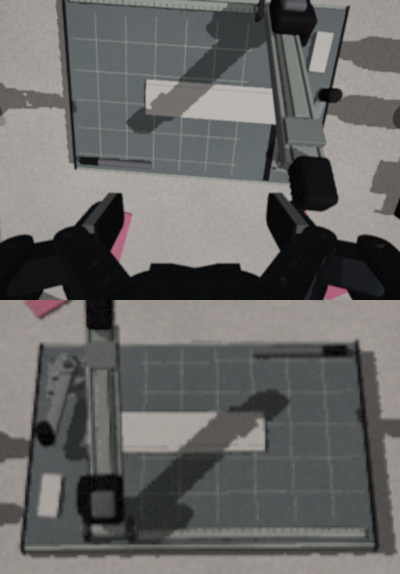

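The bar is up at about 45°, and the strip and bystanders haven't moved. Next I go above the strip's left part and turn the gripper across it.

>>> {"name": "jog_arm", "arguments": {"deltas": [{"delta_pos": [0, -0.1, 0.05], "yaw": -0.19, "fingers": 1}, {"delta_pos": [0.04, -0.17, 0.15], "yaw": -0.38, "fingers": 1}, {"delta_pos": [0.08, -0.17, 0.25], "yaw": -0.57, "fingers": 1}, {"delta_pos": [0.12, -0.17, 0.35], "yaw": -0.76, "fingers": 1}, {"delta_pos": [0.16, -0.17, 0.45], "yaw": -0.95, "fingers": 1}, {"delta_pos": [0.16, -0.17, 0.45], "yaw": -1, "fingers": 1}, {"delta_pos": [0.16, -0.17, 0.45], "yaw": -1, "fingers": 1}]}}

```text
clock: 9.95
eef_pos: [0.6126, 0.0278, 0.1841]
tool_rot: [0.935, 0.354, 0.005, -0.017]
ft_force: [-0.2, -0.2, 1.3]
grip_width: 0.0852
grasp_force: 0.0
```

```bash
python3 - <<'E'
from h import *
T=np.load('T.npy'); print(inv(T,bot.get_obs()['eef_pos']))
plan([(W(T,-6,60,100),-7.4)])
E
```

```text
[-9.15419363 60.69819553]
clock 9.95 pos [0.6126 0.0278 0.1841] az -48.5
[-0.001, 0.017, 0.28] -0.914
```

>>> {"name": "jog_arm", "arguments": {"deltas": [{"delta_pos": [0, 0.017, 0.05], "yaw": -0.19, "fingers": 1}, {"delta_pos": [0, 0.017, 0.1], "yaw": -0.38, "fingers": 1}, {"delta_pos": [0, 0.017, 0.15], "yaw": -0.57, "fingers": 1}, {"delta_pos": [0, 0.017, 0.2], "yaw": -0.76, "fingers": 1}, {"delta_pos": [0, 0.017, 0.2], "yaw": -0.914, "fingers": 1}, {"delta_pos": [0, 0.017, 0.2], "yaw": -0.914, "fingers": 1}, {"delta_pos": [0, 0.017, 0.2], "yaw": -0.914, "fingers": 1}]}}

```text
clock: 10.65
eef_pos: [0.6175, 0.0268, 0.1269]
tool_rot: [0.752, 0.659, 0.013, -0.012]
ft_force: [-0.6, -0.1, 1.2]
grip_width: 0.0852
grasp_force: 0.0
```

```bash
python3 - <<'E'
from h import *
T=np.load('T.npy'); c=snap('wrist','w5')
o=bot.get_obs();M=Rotation.from_quat(o['tool_rot']).as_matrix();print(inv(T,o['eef_pos']),o['eef_pos'],M[:,2].round(3))
v,u=np.mgrid[0:384,0:512]; z=c['range_z']
R=cv2.Rodrigues(np.array(c['rvec'],float))[0]; tt=np.array(c['tvec']).ravel()
m=(z>0)&(c['image'].min(2)>125)
P=(np.stack([(u-c['cx'])/c['fx']*z,(v-c['cy'])/c['fy']*z,z],-1)[m]-tt)@R
L=np.array([inv(T,p) for p in P]); k=(abs(P[:,2]-.036)<.006)&(abs(L[:,0])<80)&(L[:,1]>-60)&(L[:,1]<200)
q=L[k]; print(len(q),np.percentile(q,[.5,50,99.5],axis=0).round(1))
plan([(W(T,-6,60,32),-7.4)])
E
```

```text
[-4.2674005  60.47125694] [0.61744791 0.0269177  0.12688726] [ 0.003  0.035 -0.999]
8432 [[-70.3 -59.6]
 [ -5.4   0.7]
 [ 79.2 189.3]]
clock 10.7 pos [0.6174 0.0269 0.1269] az -7.5
[-0.013, -0.005, 0.316] -0.002
```

View pics/w5.png

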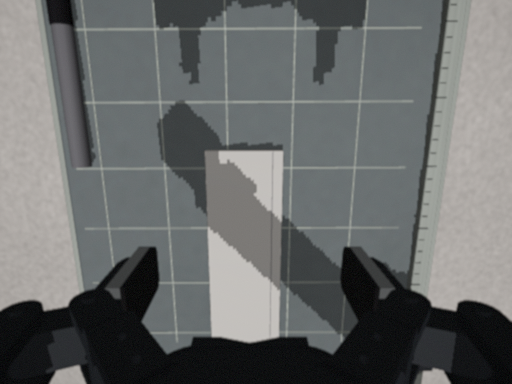

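The strip's left end is at row 151, columns 206–283. Its edges at row 250 are at about 209 and 281. The fingers straddle it and the marker is well clear.

```bash
python3 - <<'E'
from h import *
T=np.load('T.npy'); c=np.load('pics/w5.npz')
a=[inv(T,pt(c,u,v,.036)) for u,v in [(206,151),(283,151),(209,270),(280,270)]]; print(np.round(a,1))
x=(a[2][0]+a[3][0])/2; print(x)
plan([(W(T,x,60,z),-7.4) for z in (60,35)])
E
```

```text
[[-35.6 102.8]
 [ 22.9 102.7]
 [-36.8   3.9]
 [ 22.6   3.8]]
-7.058740138489956
clock 10.7 pos [0.6174 0.0269 0.1269] az -7.5
[-0.009, -0.009, 0.223] -0.002
[-0.012, -0.009, 0.306] -0.002
```

>>> {"name": "jog_arm", "arguments": {"deltas": [{"delta_pos": [-0.005, -0.009, 0.1], "yaw": 0, "fingers": 1}, {"delta_pos": [-0.01, -0.009, 0.2], "yaw": 0, "fingers": 0.85}, {"delta_pos": [-0.012, -0.009, 0.27], "yaw": 0, "fingers": 0.82}, {"delta_pos": [-0.012, -0.009, 0.3], "yaw": 0, "fingers": 0.82}, {"delta_pos": [-0.012, -0.009, 0.313], "yaw": 0, "fingers": 0.82}, {"delta_pos": [-0.012, -0.009, 0.313], "yaw": 0, "fingers": 0.82}]}}

```text
clock: 11.3
eef_pos: [0.6143, 0.0275, 0.0323]
tool_rot: [0.751, 0.66, 0.012, -0.013]
ft_force: [0.1, 0.4, 0.5]
grip_width: 0.0701
grasp_force: 0.0
```

>>> {"name": "jog_arm", "arguments": {"deltas": [{"delta_pos": [0, 0, 0.004], "yaw": 0, "fingers": 0.82}, {"delta_pos": [0, 0, 0.008], "yaw": 0, "fingers": 0.82}, {"delta_pos": [0, 0, 0.008], "yaw": 0, "fingers": 0.82}]}}

```text
clock: 11.6
eef_pos: [0.6142, 0.0276, 0.0301]
tool_rot: [0.751, 0.66, 0.012, -0.012]
ft_force: [-0.0, 0.2, 0.4]
grip_width: 0.0701
grasp_force: 0.0
```

>>> {"name": "jog_arm", "arguments": {"deltas": [{"delta_pos": [0, 0, 0.004], "yaw": 0, "fingers": 0.82}, {"delta_pos": [0, 0, 0.007], "yaw": 0, "fingers": 0.82}, {"delta_pos": [0, 0, 0.007], "yaw": 0, "fingers": 0.82}]}}

```text
clock: 11.9
eef_pos: [0.6135, 0.0277, 0.0271]
tool_rot: [0.751, 0.66, 0.012, -0.013]
ft_force: [0.6, 0.4, -0.4]
grip_width: 0.0702
grasp_force: 0.0
```

>>> {"name": "jog_arm", "arguments": {"deltas": [{"delta_pos": [0, 0, 0.003], "yaw": 0, "fingers": 0.82}, {"delta_pos": [0, 0, 0.006], "yaw": 0, "fingers": 0.82}, {"delta_pos": [0, 0, 0.006], "yaw": 0, "fingers": 0.82}]}}

```text
clock: 12.2
eef_pos: [0.6135, 0.0277, 0.0252]
tool_rot: [0.751, 0.661, 0.012, -0.013]
ft_force: [-0.4, 0.1, -0.2]
grip_width: 0.0701
grasp_force: 0.0
```

>>> {"name": "jog_arm", "arguments": {"deltas": [{"delta_pos": [0, 0, 0.003], "yaw": 0, "fingers": 0.75}, {"delta_pos": [0, 0, 0.003], "yaw": 0, "fingers": 0.75}, {"delta_pos": [0, 0, 0.003], "yaw": 0, "fingers": 0.75}]}}

```text
clock: 12.5
eef_pos: [0.6136, 0.0277, 0.0245]
tool_rot: [0.751, 0.661, 0.012, -0.013]
ft_force: [0.3, 1.1, -0.2]
grip_width: 0.064
grasp_force: 0.0
```

>>> {"name": "jog_arm", "arguments": {"deltas": [{"delta_pos": [0, 0, 0], "yaw": 0, "fingers": 0.66}, {"delta_pos": [0, 0, 0], "yaw": 0, "fingers": 0.66}, {"delta_pos": [0, 0, 0], "yaw": 0, "fingers": 0.66}]}}

```text
clock: 12.8
eef_pos: [0.615, 0.0276, 0.0258]
tool_rot: [0.751, 0.66, 0.013, -0.012]
ft_force: [0.2, 0.1, 4.9]
grip_width: 0.0577
grasp_force: 66.6
```

>>> {"name": "jog_arm", "arguments": {"deltas": [{"delta_pos": [0.04, 0, 0.0005], "yaw": 0, "fingers": 0.66}, {"delta_pos": [0.08, 0, 0.002], "yaw": 0, "fingers": 0.66}, {"delta_pos": [0.12, 0, 0.0035], "yaw": 0, "fingers": 0.66}, {"delta_pos": [0.16, 0, 0.005], "yaw": 0, "fingers": 0.66}, {"delta_pos": [0.2, 0, 0.006], "yaw": 0, "fingers": 0.66}, {"delta_pos": [0.24, 0, 0.0075], "yaw": 0, "fingers": 0.66}, {"delta_pos": [0.28, 0, 0.009], "yaw": 0, "fingers": 0.66}, {"delta_pos": [0.32, 0, 0.0105], "yaw": 0, "fingers": 0.66}, {"delta_pos": [0.32, 0, 0.0105], "yaw": 0, "fingers": 0.66}]}}

```text
clock: 13.7
eef_pos: [0.6269, 0.1241, 0.0258]
tool_rot: [0.75, 0.661, 0.013, -0.012]
ft_force: [0.5, -0.7, 5.5]
grip_width: 0.0574
grasp_force: 67.0
```

>>> {"name": "jog_arm", "arguments": {"deltas": [{"delta_pos": [0, 0, 0], "yaw": 0, "fingers": 0.75}, {"delta_pos": [0, 0, 0], "yaw": 0, "fingers": 0.82}, {"delta_pos": [0, 0, 0], "yaw": 0, "fingers": 0.82}, {"delta_pos": [0, 0, -0.05], "yaw": 0, "fingers": 0.85}, {"delta_pos": [0, 0, -0.15], "yaw": 0, "fingers": 0.9}, {"delta_pos": [0, 0, -0.3], "yaw": 0, "fingers": 0.9}, {"delta_pos": [0, 0, -0.45], "yaw": 0, "fingers": 0.9}, {"delta_pos": [-0.1, -0.1, -0.6], "yaw": 0, "fingers": 0.9}, {"delta_pos": [-0.1, -0.2, -0.7], "yaw": 0, "fingers": 0.9}, {"delta_pos": [-0.1, -0.2, -0.7], "yaw": 0, "fingers": 0.9}]}}

```text
clock: 14.7
eef_pos: [0.5619, 0.0932, 0.2399]
tool_rot: [0.751, 0.66, 0.015, -0.011]
ft_force: [0.7, -0.3, 1.3]
grip_width: 0.0772
grasp_force: 0.0
```

```bash
python3 - <<'E'
from h import *
T=np.load('T.npy'); c=snap('wrist','w6'); s=snap('scene','sc6'); print(bot.get_obs()['eef_pos'])
cv2.imwrite('pics/c6.png',np.vstack([cv2.resize(c['image'][:,:,::-1],(450,337)),cv2.resize(s['image'][170:300,150:340,::-1],(380,260)).copy() if 0 else cv2.resize(s['image'][170:300,150:340,::-1],(450,263))]))
E
```

```text
[0.5625827  0.0935063  0.23533868]
```

View pics/c6.png

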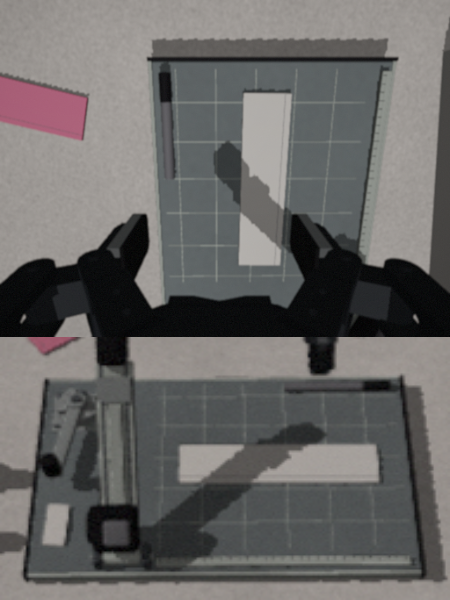

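The strip lies fully on the open side, with its left end at row 92 and its cut end at row 265. The handle, bar, offcut and marker are unchanged. I'll check the numbers and hand in.

```bash
python3 - <<'E'
from h import *
T=np.load('T.npy'); c=np.load('pics/w6.npz'); k=512/450
a=inv(T,pt(c,260*k,265*k,.036)); b=inv(T,pt(c,267*k,92*k,.036)); print(a,b,np.hypot(*(a-b)), bot.get_obs()['joint_vel'])
z=[pt(c,262*k,v*k)[2] for v in (110,150,250)]; print(z)
if -55<a[1] and b[1]<270: print(bot.job_done())
E
```

```text
[ -6.55354159 -38.71618996] [ -6.5452377 201.3991817] 240.1153718056493 [ 0.00343923  0.05885247 -0.01842331 -0.01730225 -0.00039812 -0.00062707]
[np.float64(0.03528718409068865), np.float64(0.03548280382419167), np.float64(0.03492249097180267)]
the job is handed in; nothing more can be done
None
```

I handed in the job at about 15 s. The latch is parked in its open notch and the clamp bar is up at about 45 degrees. The strip lies flat on the bed's open side, its cut end measured at about 41 mm clear of the bar; no bystander shows as moved in the pictures, and the hand-in gave no verdict.

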